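# Hold the whetstone in the corner of the bench hook for honing

## Robot

A 6-joint arm with a two-finger parallel gripper is mounted at the origin on a cart in front of the work surface, level with it; the furniture and walls round the work are solid. World frame = base frame: x ahead of the robot, y to its left, z up, the work surface at z = 0. Lengths are in mm, angles in degrees, forces in N, time in s.
With the tool pointing down it reaches from about 325 to 850 mm from the base axis. Payload 4.4 kg.
Tool frame: the origin (TCP) lies midway between the tips of the shut fingers; the grasp point (between the pads) lies 19 mm behind it; y points along the fingers, z is the direction in which the jaws open and shut, and the axes are right-handed (so a half turn about y gives the same grasp; the last joint's range is limited). The gripper opens to 94 mm and grips with 3 to 60 N. Pads are 16 mm wide; open, the fingers measure 119 mm over their backs; the gripper's body (75 mm by 177 mm) begins 78 mm behind the grasp point.
Start: joints at [-84.483, 11.837, 88.321, -0, 79.842, -8.623], TCP at [140.461, -557.582, 205.447] pointing down, gripper open.
Joint ranges: [-156.59, 156.59], [-49.26, 127.26], [12.9, 141.05], [-63.56, 243.56], [4.71, 150.69], [-161.64, 161.64]. Speed limits (degrees/s): [159.86, 159.86, 180, 180, 180, 180].

## Interface

Orientations are given as [roll, pitch, yaw] about the fixed x, y, z axes, in that order (R = Rz(yaw) Ry(pitch) Rx(roll)).
In Python, from station import monitor, vision, order gives the robot as it stands.
- The arm moves only by the tool carry_out, never from a script. Its argument "moves" is text: rows parted by semicolons, each of 7 numbers parted by spaces: the closure, from -1 (fully open) to 1 (shut), then the shift along the world's x, y, z in m, then the turn, a rotation vector about the world's x, y, z in rad. A call has 1 to 12 rows; each row is the pose to reach, as a shift and turn from the pose measured when the call began; what a row does not reach only later rows make up. A row lasts 1/8 s, in which the tool goes at most 62.5 mm and 10.7 degrees, less where a joint would pass 70% of its speed; a pose out of reach is approached as far as the arm can. A call with a gripper value outside its range is refused whole. The fingers move at their own pace and stop on an object; the grip force is fixed at half the most. Time passes only in rows, so rows that repeat a pose let the fingers close. It gives the time, the measured TCP pose, the force and the opening at its end, in the units of the state.
- monitor.state(): the state, without advancing time (a new reading comes with each control period).
- vision.read_camera(name): name is "scene" or "top"; returns a dict with "image" (400x640x3 uint8, red, green, blue), "camera_matrix" (3x3 intrinsics, pixels), "world_from_camera" (4x4, takes a point from camera to world coordinates). Camera axes: x right, y down, z forward; pixel columns grow to the right and rows downward; lengths in mm; the calibration is good to about 2 mm. A picture is of the moment at which its call begins. There is no depth.
- order.close_job(): hands the job in, once; it reports no verdict.
Trained networks look in a picture, given as the dict that the camera call returned (one of the last four; its "shot" number tells which), for a name from the list of things; names that differ only in an ending like _2 or _b are one class to them, and where a whole thing is asked for, a point or a joint stands for the part that bears it (a point fixed in the world has none). Each returns a list of dicts, best first, with "p" (0 to 1); they miss things now and then, are a little off and sometimes report something else, mostly with a low value. They report only what shows in the picture. A call takes as long as a camera call. They do not tell look-alikes from the thing itself.
- vision.boxes_of(picture, target): "bbox" ([left, top, right, bottom] in pixels, round what is visible of it).
- vision.outline_of(picture, target): "pixels" (400x640 bool, what is visible of it) and "bbox" ([left, top, right, bottom] in pixels, round what is visible of it).
- vision.pinpoint(picture, target): "pixel" ([column, row] in pixels: a listed point, or the origin of a listed thing).
The state is a dict: "time_s": time; "qpos": joint angles; "dq": joint speeds; "tau": joint torques, N m; "ee_pos": TCP position; "orientation": TCP orientation; "contact_force": force on the tool from outside, world axes, zero at the start; "wrist_torque": the same for the moment, N m; "grip_width": finger opening in mm.
Only numpy, scipy, OpenCV 4.12 (cv2) and the standard library are available. Lean on these libraries where they do the work, as an engineer would, in place of code of your own. Each camera call takes 0.05 s, during which the arm holds its last target. There are 200 camera calls.

## Task

The gouges are going to be honed, so set up the whetstone on the bench hook, the board with two low pale fences: if the wood offcut is lying where the stone has to go, move it aside first, then lay the stone flat in the corner with its length along the short side fence. Press it firmly into the corner, so that one end bears on the far fence and one long side bears on the side fence at the same time. Finish while you are still holding it pressed there with the fingers, without letting go, and leave the strop and the two loose gouges where they are.

Things in the scene. Friction and masses are not known exactly. Their poses are not given: they have to be found in the camera images.
- bench_hook: Bench hook, fixed, square to the table: brown wooden board 345 (x) by 200 (y) by 12 mm thick flat on the table, its lip over the table's front edge. Origin: centre of the underside, at table height; x points away from the robot, y left, z up. Two paler wooden fences 25 mm wide, 10 mm high on top form a corner at the far left, open towards the robot and to the right.
- end_fence: The far fence, part of the bench hook: a bar 25 mm (x) by 200 mm (y) by 10 mm high along the far edge of the board. Its straight face towards the robot is at x = +147.5 mm in the bench hook's frame. Origin: centre of its underside, on the board's top.
- side_fence: Short left fence, part of the bench hook: a bar 58 mm (x) by 25 mm (y) by 10 mm high. Its face to the right is at y = +70 mm in the bench hook's frame; it runs from 6 to 64 mm in front of the far fence's face (the gap lets chips escape). Nearer to the robot the left side is open. Origin: centre of its underside, on the board's top.
- corner (a point): Corner on the board's top (12 mm above the table) where the planes of the two fence faces meet: the far fence's face is x = 0, the side fence's face y = 0, and the stone belongs at negative x and y. Axes as the bench hook's. A stone pressed home lies flat with its centre at x = -55, y = -20, z = +8.5 mm from here.
- whetstone_centre (a point): Centre (half-way up) of the whetstone, a plain rectangular block 40 mm (its x) by 110 mm (its y, lengthwise) by 17 mm high, tan above and grey below, about 0.19 kg. It starts lying flat on the table to the right of the bench hook. Either end may go to the far fence.
- whetstone: The same whetstone: origin at the centre of its underside, y along its length.
- offcut_centre (a point): Centre (half-way up) of the offcut, a small pale eight-sided piece of wood 24 mm (its x) by 29 mm (its y) by 15 mm high, about 12 g, loose on the board's top. It may lie in the stone's place or off to the right of it.
- offcut: The same offcut: origin at the centre of its underside.
- strop: Purple ridged honing strop, 97 by 81 mm and 22 mm high, loose on the table behind the bench hook; not to be disturbed. Origin: centre of its underside.
- gouge_a: Carving gouge with a pale wooden handle, 135 mm long, 18 mm thick, loose near the table's front edge; not to be disturbed. Origin: under its middle; y runs along it.
- gouge_b: A second carving gouge, 135 mm long, 18 mm thick, loose near the table's front edge, further to the right; not to be disturbed. Origin: under its middle; y runs along it.
Mind the look-alikes: they are no part of the job. Of the things like the offcut, leave any that is pink, red or yellow; of the rest the smaller one is meant.

How it is judged (in metres and radians):
At the end, for the whole second after the job is handed in: The stone lies flat, along the side fence (0.04 rad), its centre within 4 mm of fully home (5 mm if past it), clear of the offcut and at rest; it bears on each of the two fences with over 2 N, and the fingers still bear on it with over 1 N (contact force between whetstone and end_fence above 2 N and contact force between whetstone and side_fence above 2 N and contact force between the fingers and whetstone above 1 N and x of whetstone_centre in the frame of corner between -0.059 and -0.05 m and y of whetstone_centre in the frame of corner between -0.024 and -0.015 m and z of whetstone_centre in the frame of corner between 0.005 and 0.012 m and angle between whetstone's own z axis and vertical below 0.04 rad and angle between the y axis of whetstone and the x axis of bench_hook, either way round below 0.04 rad and contact force between whetstone and offcut below 0.1 N and linear speed of whetstone below 0.01 m/s); the arm keeps its last pose, push and grip.
It fails at once if the strop or one of the two loose gouges is moved by more than 20 mm (distance of any of strop, gouge_a, gouge_b from where it was at the start of the episode above 0.02 m).
It also fails if it takes over 72 s, if anything falls off the work surface, if the arm or the gripper's body presses on something with over 40 N, if the wrist force passes 120 N, or if a joint passes its speed limit or range.

## Working session

There is one attempt and no reset: what is moved stays moved. The work goes in short steps, Python scripts to look and compute and a tool call to move; the robot and the scene stay as the last step left them, time stands still between calls to the robot, and variables do not carry over. Pictures are saved under pics/ and viewed, on a budget of 10 in all, crops included, one or two more only if the job needs it, and the job is handed in when it is done.

Besides the shell and the picture viewer there is one more tool, called after "Emit:" by a JSON object that holds its "fn" and its "kwargs". carry_out: Moves the arm, as the interface text tells. Its arguments: {"type":"object","properties":{"moves":{"type":"string"}},"required":["moves"]}

```bash
mkdir -p pics; cat > h.py <<'E'
import numpy as np, cv2
from station import monitor, vision, order
def proj(p,X):
    K=np.array(p["camera_matrix"]);T=np.linalg.inv(np.array(p["world_from_camera"]))
    c=T[:3,:3]@np.array(X,float)+T[:3,3]; u=K@c; return u[:2]/u[2]
def ray(p,uv):
    K=np.array(p["camera_matrix"]);T=np.array(p["world_from_camera"])
    d=T[:3,:3]@np.linalg.solve(K,[uv[0],uv[1],1.]); return T[:3,3],d/np.linalg.norm(d)
def at_z(p,uv,z):
    o,d=ray(p,uv); return o+d*(z-o[2])/d[2]
def tri(p1,u1,p2,u2):
    A=np.zeros((3,3));b=np.zeros(3)
    for p,u in((p1,u1),(p2,u2)):
        o,d=ray(p,u);M=np.eye(3)-np.outer(d,d);A+=M;b+=M@o
    return np.linalg.solve(A,b)
def save(p,n): cv2.imwrite(f"pics/{n}.png",cv2.cvtColor(p["image"],cv2.COLOR_RGB2BGR))
E
python3 - <<'E'
from h import *
np.set_printoptions(precision=1,suppress=True)
s=vision.read_camera("scene");t=vision.read_camera("top")
save(s,"s0");save(t,"t0")
print(monitor.state())
for n,p in(("s",s),("t",t)): print(n,np.array(p["world_from_camera"]),np.array(p["camera_matrix"])[0])
for k in["corner","whetstone_centre","offcut_centre","whetstone","offcut","bench_hook","end_fence","side_fence","strop","gouge_a"]:
    for n,p in(("s",s),("t",t)):
        print(k,n,[(np.round(d["pixel"],1).tolist(),round(d["p"],2)) for d in vision.pinpoint(p,k)][:4])
E
```

```text
{'time_s': 0.1, 'qpos': array([-84.5,  11.9,  88.4,   0. ,  79.8,  -8.6]), 'dq': array([-0. , -0. , -0.1,  0. ,  0. ,  0. ]), 'tau': array([ -0. , -37.2, -28.2,   0.1,   0. ,  -0. ]), 'ee_pos': array([ 140.4, -556.8,  204.4]), 'orientation': array([ -90.1,    0. , -165.9]), 'contact_force': array([ 1. ,  0.1, -0.4]), 'wrist_torque': array([-0.,  0., -0.]), 'grip_width': 93.91810872090728}
s [[ -0.9  -0.3   0.3 136.5]
 [ -0.4   0.6  -0.6 629.5]
 [  0.   -0.7  -0.7 793.6]
 [  0.    0.    0.    1. ]] [443.9   0.  323.3]
t [[   0.    -1.     0.1  380. ]
 [  -1.    -0.    -0.   -56.9]
 [   0.    -0.1   -1.  1249.7]
 [   0.     0.     0.     1. ]] [376.7   0.  317.1]
corner s [([247.0, 259.5], 0.96)]
corner t [([248.9, 188.2], 0.61)]
whetstone_centre s [([344.8, 157.3], 0.61)]
whetstone_centre t [([376.6, 202.7], 0.93)]
offcut_centre s [([337.9, 207.8], 0.74), ([261.6, 304.8], 0.68), ([322.3, 187.6], 0.63), ([286.0, 264.7], 0.51)]
offcut_centre t [([321.7, 223.2], 0.68), ([253.2, 213.8], 0.64), ([337.3, 203.6], 0.59), ([218.6, 261.3], 0.57)]
whetstone s [([347.1, 152.6], 0.72)]
whetstone t [([380.0, 199.3], 0.88)]
offcut s [([328.8, 338.0], 0.73), ([337.3, 208.5], 0.67), ([286.2, 266.7], 0.58), ([267.0, 304.6], 0.54)]
offcut t [([336.7, 208.9], 0.62), ([226.2, 262.7], 0.56), ([254.4, 215.1], 0.49), ([317.3, 225.2], 0.46)]
bench_hook s [([319.3, 260.7], 0.84), ([343.9, 156.5], 0.53)]
bench_hook t [([266.4, 235.8], 0.64), ([247.6, 188.8], 0.33)]
end_fence s [([257.4, 232.7], 0.61)]
end_fence t [([271.5, 185.2], 0.91)]
side_fence s [([254.3, 268.5], 0.54), ([321.9, 260.2], 0.37), ([344.9, 156.1], 0.3)]
side_fence t [([245.4, 199.7], 0.66)]
strop s [([256.2, 190.0], 0.66)]
strop t [([309.4, 160.4], 0.72)]
gouge_a s [([394.1, 193.7], 0.74)]
gouge_a t [([415.9, 266.9], 0.57), ([355.2, 260.1], 0.53)]
```

```bash
python3 - <<'E'
import cv2
a=cv2.imread("pics/t0.png")[130:310,170:450]; cv2.imwrite("pics/t0c.png",cv2.resize(a,(784,504),interpolation=cv2.INTER_CUBIC))
E
```

```text
(no output)
```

View pics/s0.png

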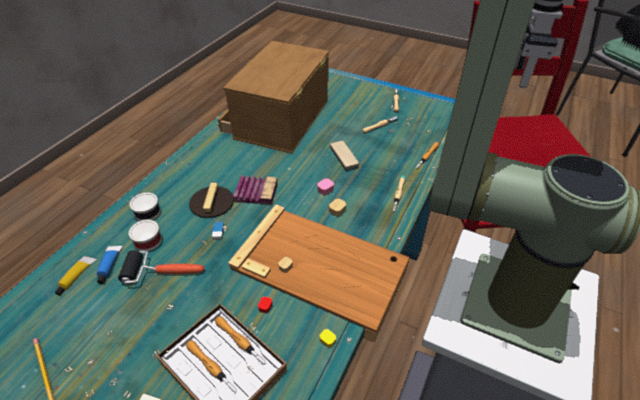

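View pics/t0c.png

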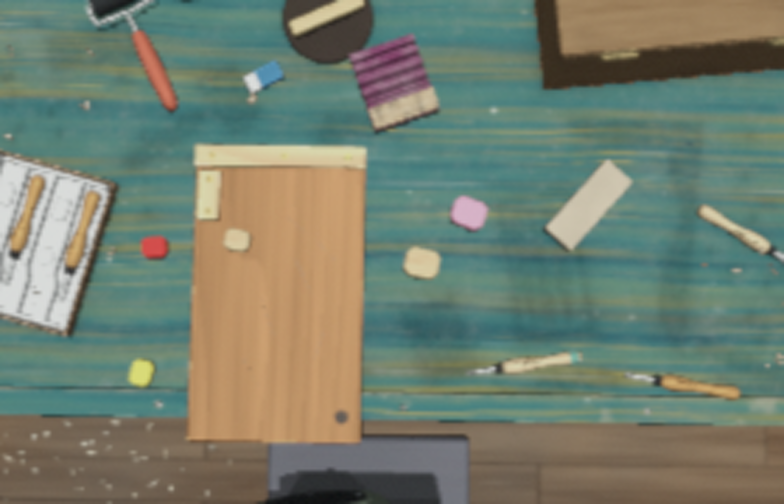

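The offcut (top pixel ~254,215) lies on the board in the stone's place. The larger pale block (~321,223) and the pink, red and yellow ones are look-alikes. The stone is at about (380,203), turned diagonally.

```bash
cat >> h.py <<'E'
def quad(p,k,near=None):
    L=vision.outline_of(p,k)
    if near is not None: L=[d for d in L if np.hypot((d["bbox"][0]+d["bbox"][2])/2-near[0],(d["bbox"][1]+d["bbox"][3])/2-near[1])<12]
    if not L: return None
    m=L[0]["pixels"].astype(np.uint8); c=max(cv2.findContours(m,cv2.RETR_EXTERNAL,cv2.CHAIN_APPROX_NONE)[0],key=cv2.contourArea)
    return L[0]["p"],c[:,0,:].astype(float)
def rect(p,c,z):
    w=np.array([at_z(p,u,z)[:2] for u in c],np.float32); return cv2.minAreaRect(w)
E
python3 - <<'E'
from h import *
np.set_printoptions(precision=1,suppress=True)
s=vision.read_camera("scene");t=vision.read_camera("top")
b=lambda p,k:np.array(vision.pinpoint(p,k)[0]["pixel"])
for k in["corner","whetstone_centre","end_fence","side_fence","bench_hook"]: print(k,tri(s,b(s,k),t,b(t,k)), at_z(t,b(t,k),12))
print("offcut",tri(s,[286,264.7],t,[253.7,214.3]),at_z(t,[253.7,214.3],19))
q=quad(t,"whetstone"); print("stone",q[0],rect(t,q[1],17))
q=quad(t,"offcut",(254,215)); print("off",q and rect(t,q[1],27))
q=quad(t,"offcut",(321,223)); print("lookalike",q and rect(t,q[1],15))
for k,z in(("end_fence",22),("side_fence",22),("bench_hook",12)):
    q=quad(t,k); print(k,q and (q[0],rect(t,q[1],z)))
q=quad(s,"whetstone"); print("stone s",q[0],rect(s,q[1],8))
for k in("strop","gouge_a"): print(k,[(at_z(t,d["pixel"],0),d["p"]) for d in vision.pinpoint(t,k)])
E
```

```text
corner [546.6 161.   22.1] [545.3 161.4  12. ]
whetstone_centre [ 520.4 -263.3   13.8] [ 524.  -262.4   12. ]
end_fence [574.9  86.8   0.9] [569.   83.4  12. ]
side_fence [520.9 167.5  10.4] [515.3 164.3  12. ]
bench_hook [338.   52.9 232.5] [403.9  91.9  12. ]
offcut [467.1 138.9  22.8] [468.2 139.9  19. ]
stone 0.69 ((513.101806640625, -275.06878662109375), (40.0062255859375, 111.2620849609375), 47.114219665527344)
off None
lookalike ((443.45343017578125, -78.98094177246094), (32.77460861206055, 36.08277130126953), 0.9035166501998901)
end_fence (0.7, ((564.6820678710938, 89.10819244384766), (197.71749877929688, 24.863187789916992), 89.93704223632812))
side_fence (0.51, ((516.1354370117188, 171.1455078125), (56.268211364746094, 22.92271614074707), 1.9830455780029297))
bench_hook (0.9, ((406.0269775390625, 88.72164154052734), (347.16802978515625, 202.42381286621094), 0.006015224382281303))
stone s 0.69 ((521.8524780273438, -279.85797119140625), (47.71711730957031, 125.33779907226562), 47.72812271118164)
strop [(array([647.1, -47.3,   0. ]), 0.74), (array([401.5,  94.2,   0. ]), 0.58)]
gouge_a [(array([ 321.6, -201.3,    0. ]), 0.57), (array([ 302.6, -389.8,    0. ]), 0.54)]
```

Emit:
{"fn": "carry_out", "kwargs": {"moves": "-1 0.2 0.15 0 0 0 -0.1;-1 0.31 0.307 0 0 0 -0.246;-1 0.31 0.307 0 0 0 -0.246;-1 0.31 0.307 0 0 0 -0.246;-1 0.31 0.307 0 0 0 -0.246;-1 0.31 0.307 0 0 0 -0.246;-1 0.328 0.696 -0.085 0 0 -0.246;-1 0.328 0.696 -0.085 0 0 -0.246;-1 0.328 0.696 -0.085 0 0 -0.246;-1 0.328 0.696 -0.085 0 0 -0.246;-1 0.328 0.696 -0.085 0 0 -0.246;-1 0.328 0.696 -0.085 0 0 -0.246"}}

```text
time_s: 3.9
ee_pos: [459.1, 71.3, 134.1]
orientation: [-90.0, 0.1, -180.0]
contact_force: [0.2, -0.4, -0.3]
grip_width: 94.1
```

Emit:
{"fn": "carry_out", "kwargs": {"moves": "-1 0.009 0.068 -0.03 0 0 0;-1 0.009 0.068 -0.05 0 0 0;-1 0.009 0.068 -0.09 0 0 0;-1 0.009 0.068 -0.118 0 0 0;-1 0.009 0.068 -0.118 0 0 0;1 0.009 0.068 -0.118 0 0 0;1 0.009 0.068 -0.118 0 0 0;1 0.009 0.068 -0.118 0 0 0;1 0.009 0.068 -0.118 0 0 0;1 0.009 0.068 -0.118 0 0 0;1 0.009 0.068 -0.118 0 0 0"}}

```text
time_s: 5.28
ee_pos: [468.1, 139.3, 16.1]
orientation: [-90.0, 0.1, -180.0]
contact_force: [0.3, -0.0, -0.4]
grip_width: 37.6
```

Emit:
{"fn": "carry_out", "kwargs": {"moves": "1 0 0 0 0 0 0;1 0 0 0 0 0 0;1 0 0 0 0 0 0;1 0 0 0.02 0 0 0;1 0 0 0.04 0 0 0"}}

```text
time_s: 5.9
ee_pos: [467.6, 139.2, 56.2]
orientation: [-90.0, 0.0, -180.0]
contact_force: [-0.6, -0.3, 0.6]
grip_width: 28.7
```

Emit:
{"fn": "carry_out", "kwargs": {"moves": "1 -0.03 -0.05 0.01 0 0 0;1 -0.068 -0.109 0 0 0 0;1 -0.068 -0.109 0 0 0 0;1 -0.068 -0.109 -0.037 0 0 0;1 -0.068 -0.109 -0.038 0 0 0;-1 -0.068 -0.109 -0.038 0 0 0;-1 -0.068 -0.109 -0.038 0 0 0;-1 -0.068 -0.109 -0.038 0 0 0;-1 -0.068 -0.109 0.03 0 0 0;-1 -0.068 -0.109 0.09 0 0 0"}}

```text
time_s: 7.15
ee_pos: [398.8, 30.5, 144.3]
orientation: [-90.0, -0.1, -180.0]
contact_force: [1.7, -1.1, 0.0]
grip_width: 75.1
```

```bash
python3 - <<'E'
from h import *
t=vision.read_camera("top");save(t,"t1")
a=t["image"][130:310,170:450,::-1]; cv2.imwrite("pics/t1c.png",cv2.resize(a,(784,504),interpolation=cv2.INTER_CUBIC))
print(monitor.state()["time_s"],monitor.state()["qpos"])
q=quad(t,"whetstone"); print("stone",q[0],rect(t,q[1],17))
E
```

```text
7.2 [-8.03998246e+00 -7.16304563e+00  1.14515441e+02 -1.65179397e-03
  7.17249454e+01  8.18852755e+01]
stone 0.7 ((512.5221557617188, -274.17462158203125), (41.62892150878906, 113.29774475097656), 45.597049713134766)
```

View pics/t1c.png

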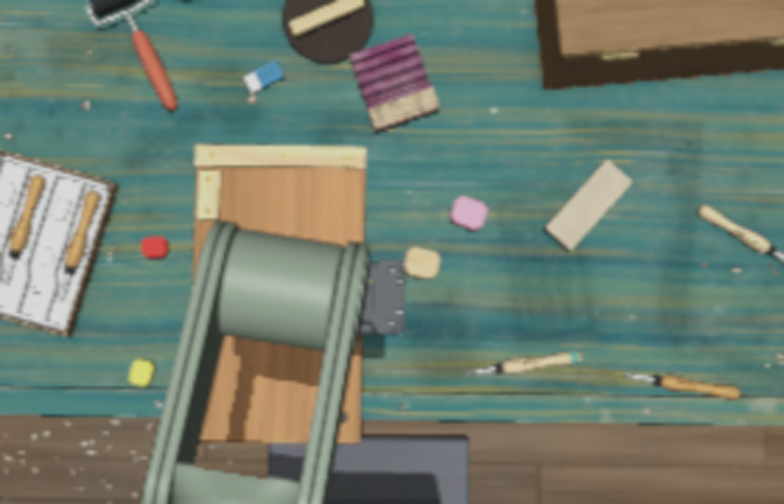

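Emit:
{"fn": "carry_out", "kwargs": {"moves": "-1 0.03 -0.06 0.01 0 0 -0.18;-1 0.05 -0.12 0.01 0 0 -0.36;-1 0.07 -0.18 0 0 0 -0.54;-1 0.092 -0.24 -0.02 0 0 -0.7;-1 0.092 -0.285 -0.04 0 0 -0.754;-1 0.092 -0.285 -0.06 0 0 -0.754;-1 0.092 -0.285 -0.07 0 0 -0.754;-1 0.092 -0.285 -0.07 0 0 -0.754"}}

```text
time_s: 8.25
ee_pos: [497.2, -254.2, 79.9]
orientation: [-89.8, 0.8, 136.9]
contact_force: [0.5, -1.1, -0.3]
grip_width: 94.0
```

```bash
python3 - <<'E'
from h import *
t=vision.read_camera("top");s=vision.read_camera("scene")
save(s,"s2"); print({k:v for k,v in monitor.state().items() if k in("ee_pos","orientation","time_s")})
a=t["image"][130:310,170:450,::-1]; b=s["image"][100:340,200:460,::-1]
cv2.imwrite("pics/c2.png",np.vstack([cv2.resize(a,(467,300)),cv2.resize(cv2.copyMakeBorder(b,0,0,0,114),(467,300))]))
E
```

```text
{'time_s': 8.35, 'ee_pos': array([ 498.46562326, -254.82453159,   81.62256355]), 'orientation': array([-89.86474948,   1.03373439, 136.93607847])}Traceback (most recent call last):
  File "<stdin>", line 5, in <module>
cv2.error: OpenCV(4.12.0) :-1: error: (-5:Bad argument) in function 'copyMakeBorder'
> Overload resolution failed:
>  - copyMakeBorder() missing required argument 'borderType' (pos 6)
>  - copyMakeBorder() missing required argument 'borderType' (pos 6)
```

```bash
python3 - <<'E'
from h import *
t=vision.read_camera("top");s=vision.read_camera("scene")
print({k:v for k,v in monitor.state().items() if k in("ee_pos","orientation","time_s","contact_force","qpos")})
a=t["image"][130:310,170:450,::-1]; b=s["image"][100:340,200:460,::-1]
cv2.imwrite("pics/c2.png",np.hstack([cv2.resize(a,(400,257)),cv2.resize(b,(278,257))]))
E
```

```text
{'time_s': 8.45, 'qpos': array([-35.77522082,  16.95913502,  97.7025848 ,  -0.29831046,
        64.26399184,  97.41779058]), 'ee_pos': array([ 498.84044686, -255.17624504,   82.16234807]), 'orientation': array([-89.8697919 ,   1.09999891, 136.93525343]), 'contact_force': array([-0.84782134,  1.0534328 , -0.05189905])}
```

View pics/c2.png

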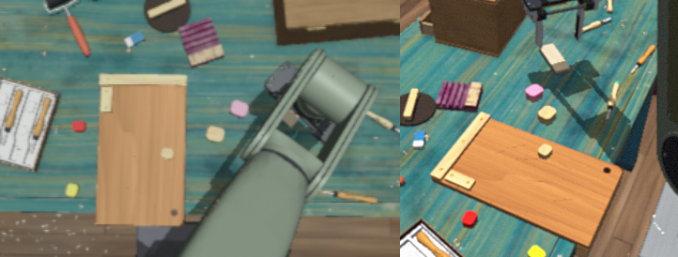

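The offcut now sits well right of the stone's place, and the stone is between the open fingers. The tool has drifted by a few mm and 1°, so I'll correct that and go lower.

Emit:
{"fn": "carry_out", "kwargs": {"moves": "-1 -0.008 0 -0.02 0.013 0.014 0;-1 -0.008 0 -0.042 0.013 0.014 0;-1 -0.008 0 -0.042 0.013 0.014 0;-1 -0.008 0 -0.042 0.013 0.014 0"}}

```text
time_s: 8.95
ee_pos: [490.8, -255.2, 40.2]
orientation: [-89.9, 0.0, 136.9]
contact_force: [0.3, 0.2, 0.5]
grip_width: 93.9
```

```bash
python3 - <<'E'
from h import *
print({k:v for k,v in monitor.state().items() if k in("ee_pos","orientation","time_s","contact_force","qpos","dq","tau")})
E
```

```text
{'time_s': 8.95, 'qpos': array([-36.35429022,  20.29158348,  99.13636748,  -0.15194607,
        60.58710422,  96.78180729]), 'dq': array([ 0.11727233, -0.72199029, -0.90912472, -0.03519644, -0.07539509,
       -0.03735021]), 'tau': array([ 9.67977627e-03, -3.75476038e+01, -2.25599885e+01, -2.10615290e-03,
       -2.95317010e-02, -1.07663254e-03]), 'ee_pos': array([ 490.84959672, -255.23001292,   40.20207708]), 'orientation': array([-8.98667969e+01,  5.92543523e-04,  1.36938541e+02]), 'contact_force': array([0.30896084, 0.1733482 , 0.49154829])}
```

Emit:
{"fn": "carry_out", "kwargs": {"moves": "-1 0 0.001 -0.02 0 0 0;-1 0 0.001 -0.034 0 0 0;-1 0 0.001 -0.034 0 0 0;1 0 0.001 -0.034 0 0 0;1 0 0.001 -0.034 0 0 0;1 0 0.001 -0.034 0 0 0;1 0 0.001 -0.034 0 0 0;1 0 0.001 -0.034 0 0 0;1 0 0.001 -0.034 0 0 0;1 0 0.001 -0.034 0 0 0;1 0 0.001 -0.034 0 0 0"}}

```text
time_s: 10.32
ee_pos: [490.9, -254.1, 6.2]
orientation: [-89.9, -0.0, 136.9]
contact_force: [-0.4, 1.2, 1.0]
grip_width: 39.9
```

Emit:
{"fn": "carry_out", "kwargs": {"moves": "1 0 0 0.01 0 0 0;1 0 0 0.03 0 0 0;1 0 0 0.06 0 0 0;1 0 0 0.08 0 0 0;1 0 0.05 0.08 0 0 0.12;1 -0.01 0.1 0.08 0 0 0.24;1 -0.01 0.15 0.08 0 0 0.36;1 -0.02 0.2 0.08 0 0 0.48;1 -0.03 0.25 0.08 0 0 0.6;1 -0.04 0.3 0.08 0 0 0.7;1 -0.04 0.34 0.08 0 0 0.752;1 -0.04 0.36 0.08 0 0 0.752"}}

```text
time_s: 11.82
ee_pos: [450.2, 107.7, 86.5]
orientation: [-89.9, -0.0, -179.8]
contact_force: [-0.6, -0.2, -1.3]
grip_width: 39.7
```

```bash
python3 - <<'E'
from h import *
s=vision.read_camera("scene");t=vision.read_camera("top")
print({k:v for k,v in monitor.state().items() if k in("ee_pos","orientation","time_s","contact_force","grip_width")})
cv2.imwrite("pics/c3.png",np.vstack([cv2.resize(p["image"][r:r+170,c:c+272,::-1],None,fx=1.75,fy=1.75,interpolation=cv2.INTER_CUBIC) for p,r,c in((s,140,180),(t,130,170))]))
E
```

```text
{'time_s': 11.925, 'ee_pos': array([450.41971943, 107.51349254,  86.49266518]), 'orientation': array([-8.98881561e+01, -5.21979510e-03, -1.79783027e+02]), 'contact_force': array([-0.38337828,  0.11701226, -2.76260078]), 'grip_width': 39.82249562184407}
```

View pics/c3.png

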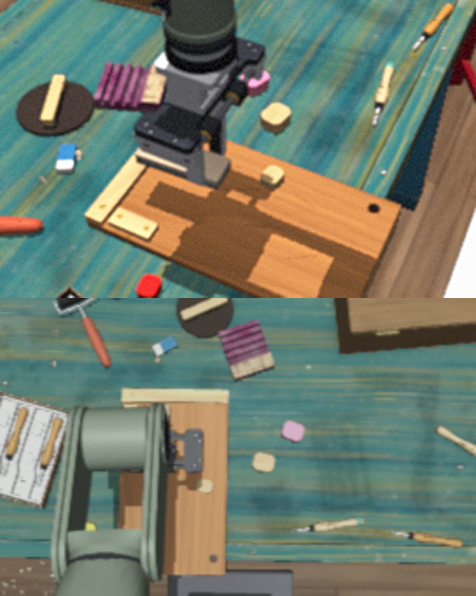

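The stone is held roughly level, and the offcut (top crop ~205,486) is clear. I'm lowering it short of the corner.

Emit:
{"fn": "carry_out", "kwargs": {"moves": "1 0 0.02 -0.02 0 0 -0.003;1 0 0.02 -0.04 0 0 -0.003;1 0 0.02 -0.055 0 0 -0.003;1 0 0.02 -0.061 0 0 -0.003;1 0 0.02 -0.064 0 0 -0.003;1 0 0.02 -0.066 0 0 -0.003;1 0 0.02 -0.066 0 0 -0.003"}}

```text
time_s: 12.8
ee_pos: [450.8, 127.4, 20.8]
orientation: [-89.9, 0.0, -180.0]
contact_force: [0.5, -0.4, -1.9]
grip_width: 40.0
```

Emit:
{"fn": "carry_out", "kwargs": {"moves": "1 0 0 -0.001 0 0 0;1 0 0 -0.002 0 0 0;1 0 0 -0.003 0 0 0;1 0 0 -0.003 0 0 0"}}

```text
time_s: 13.3
ee_pos: [451.0, 127.5, 18.2]
orientation: [-89.9, 0.1, -180.0]
contact_force: [-1.9, -0.0, 2.5]
grip_width: 39.7
```

```bash
python3 - <<'E'
from h import *
s=vision.read_camera("scene");st=monitor.state()
print(st["ee_pos"],st["contact_force"],st["wrist_torque"],st["time_s"])
cv2.imwrite("pics/c4.png",cv2.resize(s["image"][180:300,200:350,::-1],None,fx=4,fy=4,interpolation=cv2.INTER_CUBIC))
E
```

```text
[451.00880127 127.49821698  18.18714225] [-1.19882333 -0.04716009  3.43045184] [-0.00244296  0.25654185  0.00971386] 13.35
```

View pics/c4.png

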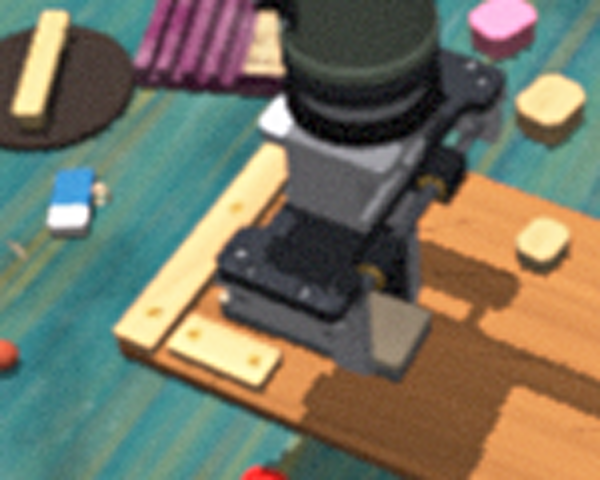

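Emit:
{"fn": "carry_out", "kwargs": {"moves": "1 0.003 0 0 0 0 0;1 0.006 0 0 0 0 0;1 0.009 0 0 0 0 0;1 0.012 0 0 0 0 0;1 0.012 0 0 0 0 0"}}

```text
time_s: 13.98
ee_pos: [464.0, 127.5, 18.2]
orientation: [-89.9, 0.1, -180.0]
contact_force: [-0.1, 0.2, -0.4]
grip_width: 39.9
```

Emit:
{"fn": "carry_out", "kwargs": {"moves": "1 0.0015 0 0 0 0 0;1 0.003 0 0 0 0 0;1 0.0045 0 0 0 0 0;1 0.0045 0 0 0 0 0"}}

```text
time_s: 14.48
ee_pos: [466.8, 127.5, 18.2]
orientation: [-89.9, -0.1, -180.0]
contact_force: [-6.1, -0.3, 8.0]
grip_width: 39.6
```

Emit:
{"fn": "carry_out", "kwargs": {"moves": "1 -0.002 0 0.0005 0 0 0;1 -0.002 0.003 0.0005 0 0 0;1 -0.002 0.006 0.0005 0 0 0;1 -0.002 0.009 0.0005 0 0 0;1 -0.002 0.009 0.0005 0 0 0"}}

```text
time_s: 15.1
ee_pos: [464.9, 136.8, 18.6]
orientation: [-89.9, -0.1, -179.9]
contact_force: [1.1, 0.4, -1.0]
grip_width: 39.8
```

Emit:
{"fn": "carry_out", "kwargs": {"moves": "1 0 0.001 0 0 0 0;1 0 0.002 0 0 0 0;1 0 0.003 0 0 0 0;1 0 0.0035 0 0 0 0;1 0 0.0035 0 0 0 0"}}

```text
time_s: 15.72
ee_pos: [464.4, 139.1, 18.4]
orientation: [-89.8, -0.1, -180.0]
contact_force: [-1.2, -6.2, -0.5]
grip_width: 39.4
```

Emit:
{"fn": "carry_out", "kwargs": {"moves": "1 0.0015 0.0005 0 0 0 0.005;1 0.003 0.0005 0 0 0 0.01;1 0.0045 0.001 0 0 0 0.01;1 0.0045 0.001 0 0 0 0.01;1 0.0045 0.001 0 0 0 0.01"}}

```text
time_s: 16.35
ee_pos: [466.3, 138.8, 18.2]
orientation: [-89.6, -0.5, -179.4]
contact_force: [-6.9, -6.4, 5.7]
grip_width: 39.5
```

```bash
python3 - <<'E'
from h import *
s=vision.read_camera("scene");t=vision.read_camera("top");st=monitor.state()
print(st["ee_pos"],st["orientation"],st["contact_force"],st["wrist_torque"],st["time_s"])
cv2.imwrite("pics/c5.png",np.vstack([cv2.resize(p["image"][r:r+h,c:c+150,::-1],None,fx=4,fy=4,interpolation=cv2.INTER_CUBIC) for p,r,h,c in((s,200,95,200),(t,175,55,190))]))
for p in(s,t):
    q=quad(p,"whetstone"); print(q and (q[0],rect(p,q[1],29)))
    print(vision.pinpoint(p,"whetstone_centre")[:2])
E
```

```text
[466.30094958 138.79201601  18.25950398] [ -89.64393062   -0.47302974 -179.41802478] [-5.99080749 -6.59904142  5.66921363] [-0.97535629  1.10011043 -0.38386021] 16.45
(0.76, ((455.0569152832031, 137.98655700683594), (32.28598403930664, 59.047691345214844), 30.343107223510742))
[{'pixel': [270.2, 260.5], 'p': 0.53}]
(0.39, ((534.115234375, 123.2537841796875), (32.983978271484375, 13.034361839294434), 1.8399766683578491))
[{'pixel': [249.6, 205.0], 'p': 0.48}]
```

View pics/c5.png

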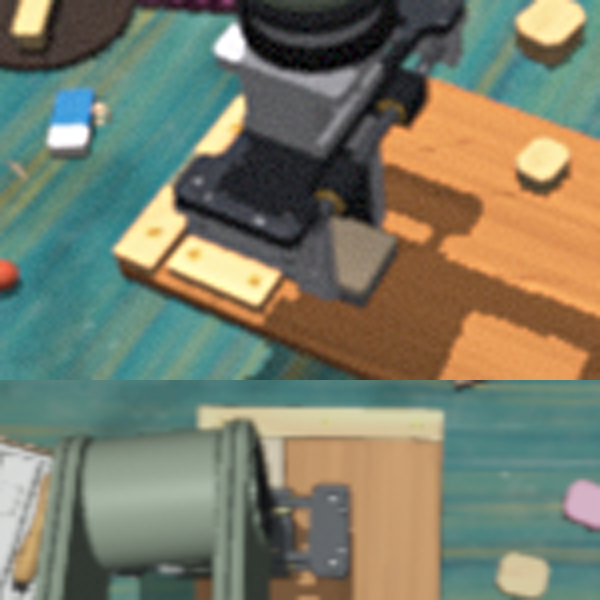

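Emit:
{"fn": "carry_out", "kwargs": {"moves": "1 0.003 0.0015 0.0003 0.003 -0.004 0;1 0.004 0.002 0.0005 0.006 -0.008 0;1 0.005 0.0025 0.0005 0.006 -0.008 0;1 0.005 0.0025 0.0005 0.006 -0.008 0;1 0.005 0.0025 0.0005 0.006 -0.008 0;1 0.005 0.0025 0.0005 0.006 -0.008 0"}}

```text
time_s: 17.4
ee_pos: [467.4, 139.5, 18.2]
orientation: [-89.8, -0.5, -179.4]
contact_force: [-7.7, -6.7, 6.4]
grip_width: 39.2
```

```bash
python3 - <<'E'
from h import *
for i in range(3):
    t=vision.read_camera("top");st=monitor.state()
    print(st["ee_pos"],st["orientation"],st["contact_force"],st["wrist_torque"],st["grip_width"],st["time_s"])
q=quad(t,"whetstone");print(q and (q[0],rect(t,q[1],29)))
a=t["image"][180:215,235:275,::-1]; cv2.imwrite("pics/c6.png",cv2.resize(a,None,fx=14,fy=14,interpolation=cv2.INTER_CUBIC))
for X in([552.5,119,29],[515,119,29],[552.5,159,12]): print(X,(proj(t,X)-[235,180])*14+6.5)
E
```

```text
[467.34978769 139.48410743  18.20916822] [ -89.79007143   -0.51108579 -179.41708096] [-7.49029996 -7.7811389   7.1433593 ] [-1.33110353  1.43535956 -0.3610038 ] 39.94451433649078 17.45
[467.33809786 139.49696898  18.2056495 ] [ -89.79025199   -0.51125158 -179.41507629] [-7.83484608 -7.66267398  6.22188512] [-1.343944    1.38892021 -0.34978271] 39.809997370032264 17.5
[467.37796142 139.48982098  18.21509884] [ -89.7905026    -0.50868271 -179.41685651] [-7.19684797 -7.4456739   6.32153852] [-1.32385631  1.3948729  -0.38362986] 39.88510510502239 17.55
(0.45, ((532.50244140625, 123.20018005371094), (36.21147918701172, 13.038019180297852), 1.8398075103759766))
[552.5, 119, 29] [363.2541758  124.55840625]
[515, 119, 29] [358.22623105 284.21647299]
[552.5, 159, 12] [204.00307646 131.97794038]
```

View pics/c6.png

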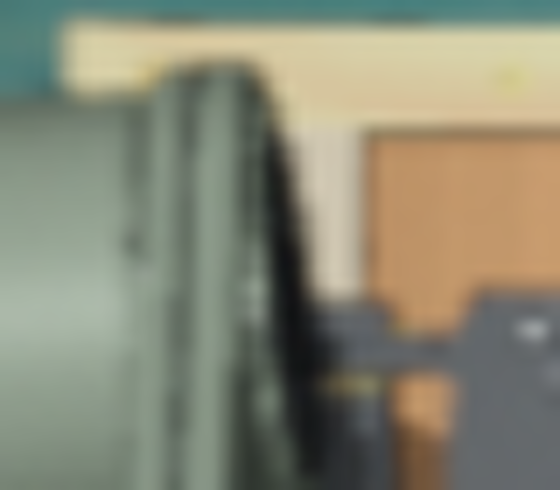

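Emit:
{"fn": "carry_out", "kwargs": {"moves": "1 0.004 0.002 0.001 0.004 -0.009 0;1 0.005 0.003 0.0015 0.004 -0.009 0;1 0.006 0.0035 0.0015 0.004 -0.009 0;1 0.0075 0.0035 0.0015 0.004 -0.009 0;1 0.0075 0.0035 0.0015 0.004 -0.009 0;1 0.0075 0.0035 0.0015 0.004 -0.009 0;1 0.0075 0.0035 0.0015 0.004 -0.009 0"}}

```text
time_s: 18.48
ee_pos: [468.0, 140.8, 18.2]
orientation: [-89.8, -0.8, -179.4]
contact_force: [-11.6, -7.7, 7.2]
grip_width: 39.6
```

```bash
cat >> h.py <<'E'
def edge(p):
    g=p["image"].astype(float); g=g[:,:,2]; g=cv2.GaussianBlur(g,(1,3),0)
    pts=[]
    for r in range(191,199):
        d=-(g[r,257:266]-g[r,256:265]); i=int(d.argmax()); 
        w=np.clip(d[max(i-1,0):i+2],0,None); c=256.5+(np.arange(max(i-1,0),max(i-1,0)+len(w))*w).sum()/w.sum()
        pts.append(at_z(p,[c,r],29)[:2])
    pts=np.array(pts); f=np.polyfit(pts[:,0],pts[:,1],1); return f,pts[:,1]
E
python3 - <<'E'
from h import *
np.set_printoptions(precision=2,suppress=True)
t=vision.read_camera("top");st=monitor.state()
print(st["ee_pos"],st["orientation"],st["contact_force"],st["wrist_torque"],st["time_s"])
print(edge(t)); 
p0=dict(t); p0["image"]=cv2.imread("pics/c6.png")[:,:,::-1]
a=t["image"][180:215,235:275,::-1]; cv2.imwrite("pics/c7.png",cv2.resize(a,None,fx=14,fy=14,interpolation=cv2.INTER_CUBIC))
s=vision.read_camera("scene"); cv2.imwrite("pics/c8.png",np.hstack([cv2.resize(a,(480,420),interpolation=cv2.INTER_CUBIC)[:, :300],cv2.resize(s["image"][230:290,225:295,::-1],(490,420),interpolation=cv2.INTER_CUBIC)]))
E
```

```text
[468.05 140.8   18.2 ] [ -89.77   -0.83 -179.4 ] [-12.32  -8.63   6.73] [-1.48  2.11 -0.35] 18.525
(array([ -0.  , 121.81]), array([119.78, 119.74, 119.7 , 119.61, 119.52, 119.49, 119.57, 120.16]))
```

View pics/c8.png

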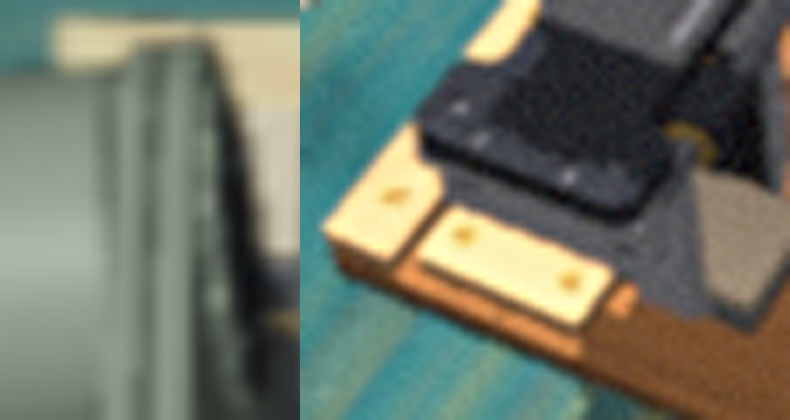

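Emit:
{"fn": "carry_out", "kwargs": {"moves": "1 0.0065 0.0035 0.0015 0.004 -0.014 0;1 0.0065 0.0045 0.0025 0.004 -0.014 0;1 0.0065 0.005 0.003 0.004 -0.014 0;1 0.0065 0.005 0.003 0.004 -0.014 0;1 0.0065 0.005 0.003 0.004 -0.014 0;1 0.0065 0.005 0.003 0.004 -0.014 0"}}

```text
time_s: 19.32
ee_pos: [468.0, 141.1, 18.5]
orientation: [-89.5, -0.8, -179.4]
contact_force: [-8.5, -14.8, -2.0]
grip_width: 39.4
```

```bash
python3 - <<'E'
from h import *
np.set_printoptions(precision=2,suppress=True)
for i in range(3):
    t=vision.read_camera("top");st=monitor.state()
    print(st["ee_pos"],st["orientation"],st["contact_force"],st["wrist_torque"],st["time_s"],edge(t)[1])
E
```

```text
[468.   141.11  18.49] [ -89.49   -0.84 -179.37] [ -8.21 -15.74  -0.69] [-2.86  1.33 -0.53] 19.375 [119.86 119.81 119.72 119.64 119.61 119.67 120.45 120.5 ]
[468.   141.09  18.48] [ -89.49   -0.85 -179.37] [ -7.26 -14.36  -1.2 ] [-2.95  1.39 -0.52] 19.425 [119.86 119.81 119.71 119.6  119.58 119.66 120.44 120.48]
[468.   141.11  18.49] [ -89.5    -0.84 -179.37] [ -6.32 -14.91  -1.33] [-2.86  1.38 -0.52] 19.475 [119.86 119.8  119.7  119.61 119.6  119.67 120.44 120.52]
```

Emit:
{"fn": "carry_out", "kwargs": {"moves": "1 0.007 0.004 0.002 0.008 -0.014 0;1 0.009 0.004 0.0018 0.008 -0.014 0;1 0.0095 0.004 0.0018 0.008 -0.014 0;1 0.0095 0.004 0.0018 0.008 -0.014 0;1 0.0095 0.004 0.0018 0.008 -0.014 0;1 0.0095 0.004 0.0018 0.008 -0.014 0"}}

```text
time_s: 20.23
ee_pos: [468.3, 141.1, 18.1]
orientation: [-89.5, -1.2, -179.3]
contact_force: [-15.4, -13.6, 9.5]
grip_width: 39.7
```

```bash
python3 - <<'E'
from h import *
np.set_printoptions(precision=2,suppress=True)
for i in range(4):
    t=vision.read_camera("top");st=monitor.state()
    print(st["ee_pos"],st["orientation"],st["contact_force"],st["wrist_torque"],st["time_s"],edge(t)[1])
E
```

```text
[468.3  141.06  18.11] [ -89.49   -1.19 -179.28] [-14.7  -13.38   9.12] [-2.51  2.75 -0.3 ] 20.275 [119.79 119.76 119.7  119.63 119.61 119.66 120.35 120.44]
[468.3  141.05  18.1 ] [ -89.49   -1.18 -179.28] [-15.39 -13.28  10.05] [-2.53  2.81 -0.25] 20.325 [119.8  119.75 119.67 119.6  119.58 119.64 120.33 120.43]
[468.25 141.06  18.06] [ -89.49   -1.19 -179.28] [-15.38 -13.15  10.35] [-2.49  2.8  -0.2 ] 20.375 [119.83 119.77 119.7  119.63 119.62 119.67 120.33 120.38]
[468.28 141.06  18.1 ] [ -89.49   -1.19 -179.28] [-14.29 -12.47  10.79] [-2.46  2.76 -0.23] 20.425 [119.77 119.74 119.69 119.63 119.6  119.64 120.34 120.41]
```

Emit:
{"fn": "carry_out", "kwargs": {"moves": "1 0.009 0.004 0.002 0.009 -0.02 0;1 0.0095 0.004 0.0024 0.009 -0.02 0;1 0.0095 0.004 0.0024 0.009 -0.02 0;1 0.0095 0.004 0.0024 0.009 -0.02 0;1 0.0095 0.004 0.0024 0.009 -0.02 0;1 0.0095 0.004 0.0024 0.009 -0.02 0;1 0.0095 0.004 0.0024 0.009 -0.02 0"}}

```text
time_s: 21.3
ee_pos: [468.3, 141.1, 18.1]
orientation: [-89.5, -1.2, -179.2]
contact_force: [-14.9, -12.9, 9.1]
grip_width: 39.8
```

```bash
python3 - <<'E'
from h import *
np.set_printoptions(precision=2,suppress=True)
for i in range(4):
    t=vision.read_camera("top");st=monitor.state()
    print(st["ee_pos"],st["orientation"],st["contact_force"],st["wrist_torque"],st["time_s"],edge(t)[1])
a=t["image"][170:215,235:300,::-1]; s=vision.read_camera("scene")
cv2.imwrite("pics/c9.png",np.hstack([cv2.resize(a,(520,360),interpolation=cv2.INTER_CUBIC)[:, :400],cv2.resize(s["image"][225:295,225:303,::-1],(400,360),interpolation=cv2.INTER_CUBIC)]))
E
```

```text
[468.28 141.07  18.09] [ -89.54   -1.22 -179.2 ] [-14.21 -12.71   9.72] [-2.41  2.81 -0.29] 21.35 [119.79 119.78 119.71 119.6  119.53 119.54 119.63 120.38]
[468.28 141.08  18.08] [ -89.54   -1.22 -179.2 ] [-14.7  -13.34   9.24] [-2.48  2.83 -0.31] 21.4 [119.79 119.75 119.72 119.62 119.54 119.54 119.61 120.37]
[468.28 141.07  18.09] [ -89.54   -1.22 -179.2 ] [-15.18 -13.87   9.06] [-2.45  2.81 -0.32] 21.45 [119.77 119.74 119.69 119.6  119.52 119.51 119.59 120.35]
[468.29 141.06  18.09] [ -89.54   -1.21 -179.2 ] [-15.   -13.02   8.61] [-2.49  2.74 -0.34] 21.5 [119.81 119.78 119.7  119.61 119.54 119.55 119.64 120.41]
```

View pics/c9.png

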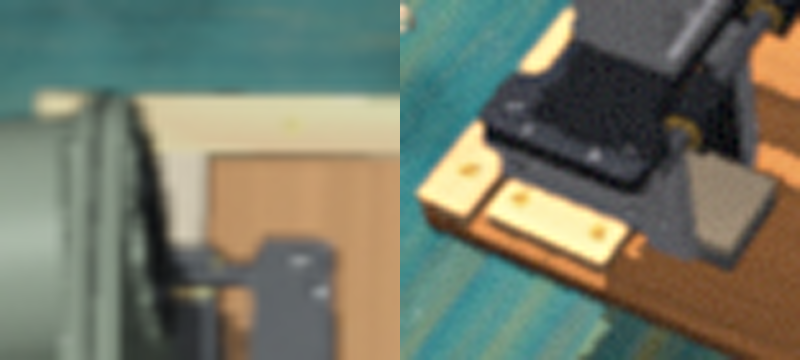

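The stone's far end meets the far fence (~185,155), its long side is parallel to the side fence, and the forces are steady. I'm handing the job in.

```bash
python3 -c "
from station import order
print(order.close_job())"
```

```text
the job is handed in; nothing more can be done
None
```

I moved the offcut to the right side of the board and laid the whetstone flat in the corner. I handed the job in at about 21.5 s with the fingers still gripping the stone and pressing it home. `close_job` gives no verdict, so the pass itself is unconfirmed.

- **Pressing force:** The last readings were steady at about 15 N on the tool from the far-fence side and 13 N from the side-fence side. There was also about 9 N upward from the board. I couldn't measure the force on each fence separately, because friction takes a share of these. One last try at reducing the downward press made no difference.
- **Stone position:** In the top view the far end meets the far fence. The visible long edge is at y ≈ 119.6 mm, against about 119 expected when fully home. It is parallel to the side fence to within about 0.02 rad. The arm hides most of the stone from above, so this rests on the visible part of one edge and on where contact was felt.
- **Tool tilt:** Under load the tool leans about 1.2° and is turned about 0.8°. I couldn't measure the stone's own tilt, but it is pressed onto the board.
- **Other things:** I saw no movement of the strop or gouges in the pictures I viewed. The last two showed only the corner, so I did not check them at the very end.
- **Picture count:** I viewed 9 pictures.

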